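# Index the cheese wheel four clicks on the portioning stand

### The arm

A 7-joint arm with a two-finger parallel gripper is mounted at the origin on the work surface. World frame = base frame: x ahead of the robot, y to its left, z up, the work surface at z = 0. Lengths are in m, angles in rad, forces in N, time in s.
With the tool pointing down it reaches from about 0.425 to 0.925 m from the base axis. Payload 6.8 kg.
Tool frame: the origin (TCP) lies on the centre line of the jaws, within the pads' length; the fingertips stand 19 mm ahead of it and the grasp point (between the pads) is the TCP (tcp_to_tips is the distance from the TCP to the fingertips, in m); x points along the fingers, y is the direction in which the jaws open and shut, and the axes are right-handed (so a half turn about x gives the same grasp; the last joint's range is limited). The gripper opens to 85 mm and grips with 20 to 120 N. Pads are 22 mm wide; open, the fingers measure 114 mm over their backs; the gripper's body (76 mm by 85 mm) begins 54 mm behind the grasp point. The pads swing forward as they close: fully open they stand 13 mm farther back than shut.
Start: joints at [-1.395, 0.477, 0.022, 1.555, -0.011, 1.109, -0.083], TCP at [0.189, 0.648, 0.25] pointing down, gripper open.
Joint ranges: [-2.96, 2.96], [-0.34, 2.1], [-1.41, 1.46], [0.24, 2.44], [-1.37, 4.51], [0.17, 1.92], [-2.96, 2.96]. Speed limits (rad/s): [2.39, 2.39, 3.14, 3.14, 3.14, 3.14, 3.14].

### API

Orientations are given as a unit quaternion [w, x, y, z].
In Python, from station import get_obs, read_camera, hand_in, spot_in, cut_out, tcp_to_tips gives the robot as it stands.
- The arm moves only by the shell command python3 -m jog 'ROWS' [FORCE]. ROWS is JSON, a list of rows, each an object of numbers: "gripper": the closure, from 0 (fully open) to 1 (shut); "dx", "dy", "dz": the shift along the world's x, y, z in m; "rx", "ry", "rz": the turn, a rotation vector about the world's x, y, z in degrees. In form: [{"gripper": .., "dx": .., "dy": .., "dz": .., "rx": .., "ry": .., "rz": ..}, ...]. A call has 1 to 10 rows; each row is the pose to reach, as a shift and turn from the pose commanded when the call began; what a row does not reach only later rows make up. A row lasts 1/10 s, in which the tool goes at most 50 mm and 8.59 degrees, less where a joint would pass 70% of its speed; a pose out of reach is approached as far as the arm can. A call with a gripper value outside its range is refused whole. The fingers move at their own pace and stop on an object; FORCE is the grip in N (left out, the last holds). Time passes only in rows, so rows that repeat a pose let the fingers close. It gives the time, the measured TCP pose, the force and the opening at its end, in the units of the state.
- get_obs(): the state, without advancing time (a new reading comes with each control period).
- read_camera(name): name is "side" or "top"; returns a dict with "pixels" (480x640x3 uint8, blue, green, red), "range_z" (480x640 float32, m along the optical axis (not along the pixel's ray), 0 where there is no reading), "camera_matrix" (3x3 intrinsics, pixels), "D" ([k1, k2, p1, p2, k3] as OpenCV has them; the pictures are not rectified), "cam_to_world" (4x4, takes a point from camera to world coordinates). Camera axes: x right, y down, z forward; pixel columns grow to the right and rows downward; lengths in m; the calibration is good to about 2 mm. A picture is of the moment at which its call begins.
- hand_in(): hands the job in, once; it reports no verdict.
Trained networks look in the newest picture that a camera, given by its name, has taken for a name from the list of things; names that differ only in an ending like _2 or _b are one class to them, and where a whole thing is asked for, a point or a joint stands for the part that bears it (a point fixed in the world has none). Each returns a list of dicts, best first, with "conf" (0 to 1); they miss things now and then, are a little off and sometimes report something else, mostly with a low value. They report only what shows in the picture. A call takes as long as a camera call.
- spot_in(camera, label): "box" ([centre column, centre row, width, height] in pixels, round what is visible of it).
- cut_out(camera, label): "mask" (480x640 bool, what is visible of it) and "box" ([centre column, centre row, width, height] in pixels, round what is visible of it).
The state is a dict: "t": time; "q": joint angles; "joint_vel": joint speeds; "joint_torque": joint torques, N m; "eef_pos": TCP position; "tool_rot": TCP orientation; "contact_force": force on the tool from outside, world axes, zero at the start; "torque": the same for the moment, N m; "gripper_width": opening from 0.0 (shut) to 1.0 (fully open).
Only numpy, scipy, OpenCV 4.12 (cv2) and the standard library are available. Lean on these libraries where they do the work, as an engineer would, in place of code of your own. Each camera call takes 0.05 s, during which the arm holds its last target. There are 200 camera calls.

### The job

Raise the hold-down fully off the cheese wheel with its small blue-barred lever, then turn the wheel anticlockwise by the red handle exactly four clicks of its ratchet from where it stands, without going on to a fifth. Finish still holding the red handle at that fourth click, so that the wheel can be cut: do not let go. Leave the hold-down up, keep the fingers off the cheese and do not disturb the other cheeses and things on the table.

Things in the scene. Friction and masses are not known exactly. Their poses are not given: they have to be found in the camera images.
- stand: Portioning stand, fixed: a round wooden board 284 mm across and 25 mm thick, with a turntable on it. Origin: centre of the board's underside, on the turntable's vertical axis. z up. Its +y axis points from the axis to the steel column (34 x 22 mm, 122 mm tall, 118 mm from the axis) of the hold-down head.
- turntable (a joint): Turntable angle in rad, growing anticlockwise seen from above, 0 to 1.72. At 0 the red handle's arm points 165 degrees anticlockwise from the stand's +x. It rests in sawtooth steel teeth 12 degrees (0.2094 rad) apart, at the start in the first, near 0. It does not turn back past a tooth; let go between two, it springs back to the last one.
- pawl_head (a point): Top of the sprung brass ratchet pin in the handle's arm, 100 mm from the axis, 58 mm above the table; it rides up each tooth and drops at the click. Pushed at the handle, the turntable needs about 6 N rising to 9 N, and the resistance drops suddenly, to about 2 N, at each click, about 0.03 rad before the new tooth's resting angle.
- handle: Red upright handle of the ratchet lever, a round post 20 mm across, 120 mm from the turntable's axis, on the turntable's steel arm, turning freely on its own upright axis. Origin: its foot, 48 mm above the table; its top is 126 mm above the table. Pinch it from above, in any direction; the cheese's side is 40 mm from it.
- handle_grip (a point): On the red handle's centre line, 16 mm below its top, 110 mm above the table: where to pinch it.
- cheese: Orange-brown cheese wheel fixed on the turntable, 140 mm across, 55 mm high, yellow scored top 95 mm above the table. Origin: centre of its underside. Touching it with the fingers with more than 2 N is forbidden.
- lift (a joint): Hold-down lever angle in rad: 0 with the white hold-down pad on the cheese (start 0 to 0.05), 1.05 fully raised against its stop. A stiff hinge (about 2 N at the grip) that stays where it is left. The hinge axis is level, along the stand's x, 112 mm above the table, through point lift_hinge; the lever and the pad are one piece.
- lift_grip (a point): Centre of the small lever's blue bar, 12 mm thick, 55 mm long, along the stand's x (its -x end, 31 mm off, is on the lever's rod), 65 mm from the hinge. At joint 0 the lever slopes 25 degrees up from the hinge towards the stand's -y, over the cheese, the bar 139 mm above the table; raising swings it up and back towards +y. Pinch it from above, fingers closing along the stand's y; it can turn in the pads.
- lift_hinge (a point): Point on the hold-down's hinge axis, at the lift_grip point's place along the stand's x, 112 mm above the table.
- block_a: Bystander, loose, leave alone: yellow wrapped cheese block with a yellow and blue label, 95 x 65 x 45 mm. Origin: centre of its underside.
- block_b: Bystander, loose, leave alone: pale wrapped cheese block with a green and blue label, 95 x 65 x 45 mm. Origin: centre of its underside.
- wedge_a: Bystander, loose, leave alone: pale cheese wedge, 120 x 45 x 50 mm, one end round. Origin: centre of its underside.
- spatula: Bystander, loose, leave alone: serving spatula lying flat. Origin on the tool, at table height.

How it is judged:
On the way, in this order (a step that is already met when the one before it is completed fails the run):
1. the hold-down is fully raised, the wheel not yet turned (value of joint lift above 0.85 rad and distance of handle from where it was at the start of the episode below 0.012 m), for 0.1 s.
2. the wheel is at the fourth click, the handle gripped (distance of handle from where it was at the start of the episode between 0.0927 and 0.1127 m and contact force between the fingers and handle above 1 N), for 0.3 s.
At the end, for the whole second after the job is handed in: The hold-down lever is above 0.85 rad; the turntable stands still at the fourth click from its start (handle's foot 93 to 113 mm from where it began: from 0.045 rad before to 0.14 rad beyond the fourth tooth's resting angle); the fingers still hold the handle with over 1 N (all of step 2 and value of joint lift above 0.85 rad and velocity of joint turntable between -0.05 and 0.05 rad/s); the arm keeps its last pose, push and grip.
It fails at once if the wheel is turned on to the fifth click (distance of handle from where it was at the start of the episode above 0.1164 m).
It fails at once if the wheel is turned with the hold-down still down (distance of handle from where it was at the start of the episode above 0.015 m and value of joint lift below 0.5 rad).
It fails at once if the fingers press on the cheese (contact force between the fingers and cheese above 2 N).
It fails at once if a bystander is disturbed (moved more than 30 mm) (distance of any of block_a, block_b, wedge_a, spatula from where it was at the start of the episode above 0.03 m).
It also fails if it takes over 62 s, if anything falls off the work surface, if the arm or the gripper's body presses on something with over 40 N, if the wrist force passes 120 N, or if a joint passes its speed limit or range.

## Working session

There is one attempt and no reset: what is moved stays moved. The work goes in short steps, Python scripts to look and compute and a shell command to move; the robot and the scene stay as the last step left them, time stands still between calls to the robot, and variables do not carry over. Pictures are saved under pics/ and viewed, about 8 in all and at most 12, crops included, and the job is handed in when it is done.

```bash
mkdir -p pics; ls; cat > h.py <<'E'
import numpy as np, cv2
from station import *
def world(c,u,v,z=None):
    K,D,T=c["camera_matrix"],np.array(c["D"]),np.array(c["cam_to_world"])
    n=cv2.undistortPoints(np.array([[[u,v]]],float),np.array(K),D)[0,0]
    r=np.array([n[0],n[1],1.])
    return r,T
def pts(c,mask):
    v,u=np.nonzero(mask&(c["range_z"]>0)); z=c["range_z"][v,u]
    K,D,T=np.array(c["camera_matrix"]),np.array(c["D"]),np.array(c["cam_to_world"])
    n=cv2.undistortPoints(np.stack([u,v],1).astype(float)[:,None],K,D)[:,0]
    P=np.c_[n*z[:,None],z]
    return P@T[:3,:3].T+T[:3,3]
E
python3 - <<'E'
from h import *
for n in("side","top"):
    c=read_camera(n); cv2.imwrite(f"pics/{n}0.png",c["pixels"])
    print(n,np.round(c["cam_to_world"],3).tolist())
    for l in("handle","cheese","lift","stand","handle_grip","lift_grip","block_a","wedge_a","spatula"):
        for r in cut_out(n,l)[:2]:
            P=pts(c,r["mask"])
            print(l,round(r["conf"],2),np.round(r["box"]),len(P), np.round(np.median(P,0),3) if len(P) else "", np.round(np.percentile(P,[2,98],axis=0),3).tolist() if len(P) else "")
print(get_obs())
E
```

```text
pics
side [[0.856, -0.366, 0.364, 0.03], [-0.517, -0.585, 0.625, -0.812], [-0.016, -0.724, -0.69, 1.04], [0.0, 0.0, 0.0, 1.0]]
handle 0.48 [274. 222.  15.  26.] 250 [0.457 0.166 0.079] [[0.447, 0.159, -0.0], [0.509, 0.289, 0.129]]
cheese 0.64 [314. 232.  55.  47.] 2069 [0.533 0.067 0.095] [[0.478, 0.021, 0.047], [0.602, 0.146, 0.1]]
lift 0.8 [330. 202.  36.  19.] 162 [0.599 0.14  0.118] [[0.564, 0.104, 0.103], [0.642, 0.186, 0.149]]
lift 0.67 [448. 383.  55.  40.] 1689 [ 0.559 -0.428  0.045] [[0.515, -0.465, 0.002], [0.613, -0.381, 0.051]]
stand 0.69 [319. 238. 105. 102.] 7166 [0.523 0.055 0.03 ] [[0.414, -0.047, 0.005], [0.672, 0.21, 0.124]]
handle_grip 0.56 [274. 221.  11.  28.] 194 [0.455 0.165 0.089] [[0.446, 0.16, 0.051], [0.466, 0.179, 0.129]]
handle_grip 0.29 [448. 385.  51.  42.] 1629 [ 0.558 -0.428  0.046] [[0.515, -0.465, 0.009], [0.608, -0.384, 0.051]]
lift_grip 0.82 [328. 200.  34.  24.] 253 [0.609 0.139 0.118] [[0.563, 0.101, 0.004], [0.709, 0.239, 0.15]]
block_a 0.63 [449. 382.  51.  37.] 1609 [ 0.559 -0.428  0.046] [[0.515, -0.464, 0.01], [0.609, -0.383, 0.051]]
block_
[... 1509 characters left out ...]
 'q': array([-1.39510512,  0.47696734,  0.0223681 ,  1.55538669, -0.01153119,
        1.10929222, -0.08311022]), 'joint_vel': array([-1.29668754e-03,  8.65874334e-04, -7.96876041e-04, -1.34722295e-03,
        1.08370891e-03, -5.49278209e-05,  3.00265092e-04]), 'joint_torque': array([ 3.51641029e-04, -5.96339750e+01,  1.60647288e+00, -2.81544828e+01,
        1.24473995e-02,  1.72882461e-03, -3.18875720e-05]), 'eef_pos': array([0.18897094, 0.64803441, 0.25033482]), 'tool_rot': array([ 0.69998076,  0.10003237,  0.70001786, -0.09997731]), 'contact_force': array([-0.44529064, -0.37711447, -0.26141585]), 'torque': array([-0.00237598, -0.03349564,  0.00807075]), 'gripper_width': 0.9977061889035944}
```

```bash
cat > look.py <<'E'
from h import *
import sys
out=[]
for n,(x0,y0,w,h) in (("side",(240,160,150,150)),("top",(220,185,130,130))):
    c=read_camera(n); p=c["pixels"]
    out.append(cv2.resize(p[y0:y0+h,x0:x0+w],(400,400),interpolation=cv2.INTER_CUBIC))
    hsv=cv2.cvtColor(p,cv2.COLOR_BGR2HSV); H,S,V=cv2.split(hsv)
    allp=pts(c,np.ones(H.shape,bool)); idx=np.argwhere(c["range_z"]>0)
    hs=hsv[idx[:,0],idx[:,1]].astype(int)
    near=np.hypot(allp[:,0]-.542,allp[:,1]-.087)<.17
    red=near&((hs[:,0]<6)|(hs[:,0]>174))&(hs[:,1]>150)&(allp[:,2]>.06)
    blue=near&(hs[:,0]>95)&(hs[:,0]<130)&(hs[:,1]>110)&(allp[:,2]>.1)
    for nm,m in(("red",red),("redtop",red&(allp[:,2]>.118)),("blue",blue)):
        P=allp[m]
        if len(P)>3:
            print(n,nm,len(P),np.round(P.mean(0),4),np.round(np.median(P,0),4),np.round(P.min(0),3),np.round(P.max(0),3))
            if nm=="blue":
                d=np.linalg.svd(P[:,:2]-P[:,:2].mean(0))[2][0]; print("dir deg",np.degrees(np.arctan2(d[1],d[0])))
    for zn,lo,hi in(("cheese",.088,.1),("board",.02,.03)):
        r=np.hypot(allp[:,0]-.542,allp[:,1]-.087); m=(allp[:,2]>lo)&(allp[:,2]<hi)&(r<(.085 if zn=="cheese" else .16))
        (cx,cy),R=cv2.minEnclosingCircle(allp[m][:,:2].astype(np.float32)); print(n,zn,m.sum(),round(cx,4),round(cy,4),round(R,4))
cv2.imwrite(f"pics/{sys.argv[1]}.png",np.hstack(out))
E
python3 look.py a1
```

```text
side red 159 [0.4561 0.1673 0.1003] [0.4553 0.1665 0.103 ] [0.448 0.16  0.06 ] [0.467 0.181 0.133]
side redtop 44 [0.4573 0.1699 0.1253] [0.4574 0.1694 0.1253] [0.448 0.161 0.118] [0.467 0.181 0.133]
side blue 90 [0.6256 0.1128 0.1455] [0.6248 0.1123 0.1464] [0.6   0.096 0.137] [0.651 0.13  0.152]
dir deg -28.498853973776733
side cheese 1375 0.5459 0.0877 0.0708
side board 3060 0.5461 0.0909 0.1454
top red 44 [0.46   0.1681 0.1225] [0.4602 0.1686 0.125 ] [0.452 0.16  0.089] [0.469 0.177 0.132]
top redtop 38 [0.4602 0.169  0.1256] [0.4603 0.1688 0.1258] [0.452 0.161 0.119] [0.469 0.177 0.132]
top blue 75 [0.6291 0.1122 0.1463] [0.629  0.113  0.1459] [0.605 0.096 0.138] [0.654 0.127 0.156]
dir deg 151.90740050510098
top cheese 1461 0.5471 0.0876 0.069
top board 3337 0.5477 0.0871 0.1421
```

View pics/a1.png

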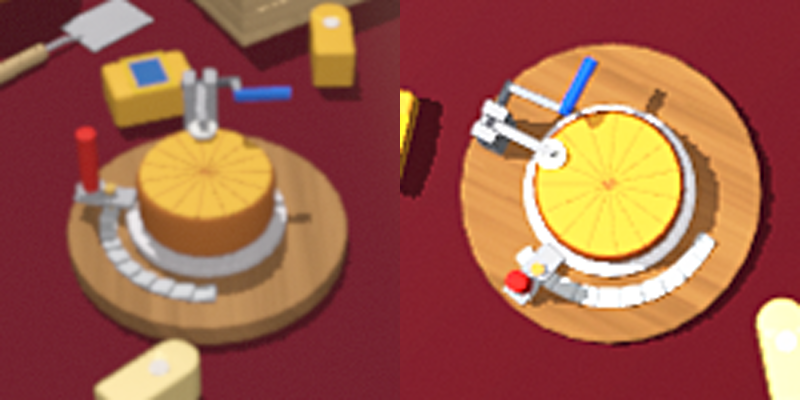

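View pics/top0.png

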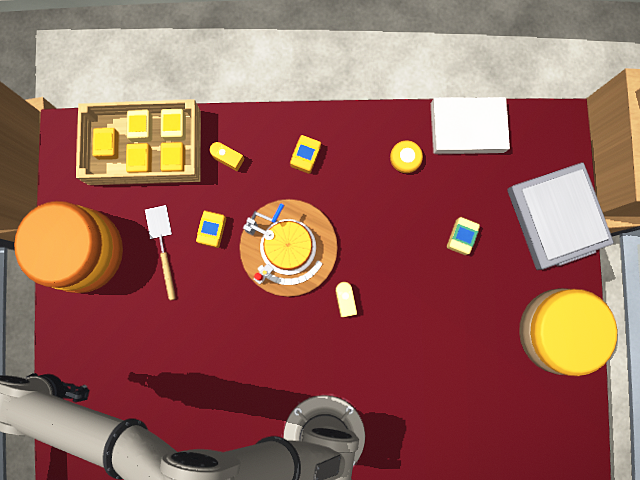

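```bash
python3 - <<'E'
from scipy.spatial.transform import Rotation as Ro
from station import *
import numpy as np
o=get_obs();w,x,y,z=o["tool_rot"];R=Ro.from_quat([x,y,z,w]).as_matrix();print(R.round(3))
a=np.degrees(np.arctan2(R[1,1],R[0,1]));print("yaw",a,"rz to 61.7:",(61.7-a+90)%180-90, o["eef_pos"], tcp_to_tips)
print("bar delta",np.array([.628,.1125,.21])-o["eef_pos"])
E
```

```text
[[ 0.    0.28  0.96]
 [-0.    0.96 -0.28]
 [-1.   -0.    0.  ]]
yaw 73.74112708609589 rz to 61.7: -12.041127086095884 [0.18898711 0.64800747 0.25029854] 0.019
bar delta [ 0.43901289 -0.53550747 -0.04029854]
```

```bash
python3 -m jog '[{"dx":0.22,"dy":-0.268,"dz":0.02,"rz":-6,"gripper":0.3},{"dx":0.22,"dy":-0.268,"dz":0.02,"rz":-6,"gripper":0.3},{"dx":0.22,"dy":-0.268,"dz":0.02,"rz":-6,"gripper":0.3},{"dx":0.22,"dy":-0.268,"dz":0.02,"rz":-6,"gripper":0.3},{"dx":0.22,"dy":-0.268,"dz":0.02,"rz":-6,"gripper":0.3},{"dx":0.22,"dy":-0.268,"dz":0.02,"rz":-6,"gripper":0.3},{"dx":0.22,"dy":-0.268,"dz":0.02,"rz":-6,"gripper":0.3},{"dx":0.22,"dy":-0.268,"dz":0.02,"rz":-6,"gripper":0.3}]' 40
python3 -c "
from station import *;print(get_obs()['q'])"
```

```text
[-1.39513497  0.47700006  0.02241243  1.55542262 -0.01148114  1.10930535
 -0.08308552]$[0]: bad value
```

```bash
python3 -m jog '[{"gripper":0.3,"dx":0.22,"dy":-0.268,"dz":0.02,"rx":0,"ry":0,"rz":-6},{"gripper":0.3,"dx":0.22,"dy":-0.268,"dz":0.02,"rx":0,"ry":0,"rz":-6},{"gripper":0.3,"dx":0.22,"dy":-0.268,"dz":0.02,"rx":0,"ry":0,"rz":-6},{"gripper":0.3,"dx":0.22,"dy":-0.268,"dz":0.02,"rx":0,"ry":0,"rz":-6},{"gripper":0.3,"dx":0.22,"dy":-0.268,"dz":0.02,"rx":0,"ry":0,"rz":-6},{"gripper":0.3,"dx":0.22,"dy":-0.268,"dz":0.02,"rx":0,"ry":0,"rz":-6},{"gripper":0.3,"dx":0.22,"dy":-0.268,"dz":0.02,"rx":0,"ry":0,"rz":-6},{"gripper":0.3,"dx":0.22,"dy":-0.268,"dz":0.02,"rx":0,"ry":0,"rz":-6}]' 40
python3 -c "
from station import *;print(get_obs()['q'])"
```

```text
t: 1.9
eef_pos: [0.4146, 0.3733, 0.2713]
tool_rot: [0.694, 0.14, 0.692, -0.141]
contact_force: [-0.2, 0.9, 0.1]
gripper_width: 0.702
[-0.98128674  0.26307975  0.16300224  1.8254659  -0.04456652  1.05579534
  0.36864718]
```

```bash
python3 -m jog '[{"gripper":0.3,"dx":0.22,"dy":-0.268,"dz":-0.04,"rx":0,"ry":0,"rz":-6},{"gripper":0.3,"dx":0.22,"dy":-0.268,"dz":-0.04,"rx":0,"ry":0,"rz":-6},{"gripper":0.3,"dx":0.22,"dy":-0.268,"dz":-0.04,"rx":0,"ry":0,"rz":-6},{"gripper":0.3,"dx":0.22,"dy":-0.268,"dz":-0.04,"rx":0,"ry":0,"rz":-6},{"gripper":0.3,"dx":0.22,"dy":-0.268,"dz":-0.04,"rx":0,"ry":0,"rz":-6},{"gripper":0.3,"dx":0.22,"dy":-0.268,"dz":-0.04,"rx":0,"ry":0,"rz":-6},{"gripper":0.3,"dx":0.22,"dy":-0.268,"dz":-0.04,"rx":0,"ry":0,"rz":-6},{"gripper":0.3,"dx":0.22,"dy":-0.268,"dz":-0.04,"rx":0,"ry":0,"rz":-6},{"gripper":0.3,"dx":0.22,"dy":-0.268,"dz":-0.04,"rx":0,"ry":0,"rz":-6}]' 40
python3 look.py a2; python3 -c "
from station import *;print(get_obs()['q'],get_obs()['eef_pos'])"
```

```text
t: 2.8
eef_pos: [0.6293, 0.1111, 0.2299]
tool_rot: [0.685, 0.173, 0.686, -0.174]
contact_force: [0.3, 0.0, -0.3]
gripper_width: 0.696
side red 159 [0.4561 0.1672 0.1005] [0.4557 0.166  0.1012] [0.447 0.158 0.06 ] [0.467 0.187 0.131]
side redtop 45 [0.4576 0.1694 0.1253] [0.4575 0.1686 0.1262] [0.448 0.161 0.119] [0.467 0.187 0.131]
side blue 91 [0.6256 0.1125 0.1457] [0.625  0.1137 0.1461] [0.6   0.096 0.138] [0.65  0.128 0.152]
dir deg -26.7526178245601
side cheese 1386 0.5451 0.0881 0.0699
side board 3027 0.5439 0.091 0.1461
top red 44 [0.5191 0.1283 0.2966] [0.4645 0.1687 0.1294] [0.386 0.032 0.118] [0.651 0.177 0.694]
top redtop 43 [0.5204 0.1273 0.3008] [0.4656 0.1685 0.1298] [0.386 0.032 0.12 ] [0.651 0.177 0.694]
top blue 6 [0.6074 0.0533 0.32  ] [0.61   0.0532 0.3201] [0.595 0.05  0.312] [0.613 0.057 0.326]
dir deg 169.9538756016822
top cheese 258 0.5545 0.0487 0.0544
top board 1921 0.5481 0.0875 0.1419
[-0.49716537  0.44599689  0.30066782  1.68422702 -0.15059419  1.03434998
  0.9327337 ] [0.62836678 0.11401666 0.23019074]
```

View pics/a2.png

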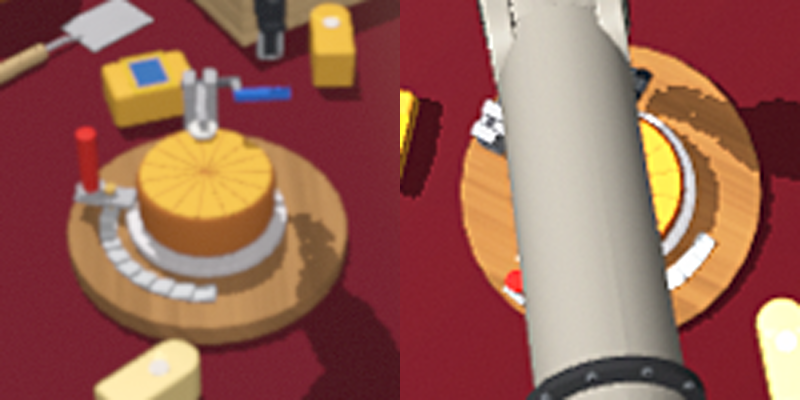

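```bash
python3 -m jog '[{"gripper":0.3,"dx":0,"dy":0,"dz":-0.04,"rx":0,"ry":0,"rz":0},{"gripper":0.3,"dx":0,"dy":0,"dz":-0.07,"rx":0,"ry":0,"rz":0},{"gripper":0.3,"dx":0,"dy":0,"dz":-0.088,"rx":0,"ry":0,"rz":0},{"gripper":0.3,"dx":0,"dy":0,"dz":-0.088,"rx":0,"ry":0,"rz":0},{"gripper":0.3,"dx":0,"dy":0,"dz":-0.088,"rx":0,"ry":0,"rz":0}]' 25
python3 look.py a3 |grep "side blue"
```

```text
t: 3.4
eef_pos: [0.6288, 0.1137, 0.143]
tool_rot: [0.686, 0.172, 0.686, -0.172]
contact_force: [-0.4, 0.1, 0.5]
gripper_width: 0.697
side blue 52 [0.6167 0.1063 0.1534] [0.6116 0.1157 0.1469] [0.593 0.053 0.141] [0.652 0.128 0.199]
```

View pics/a3.png

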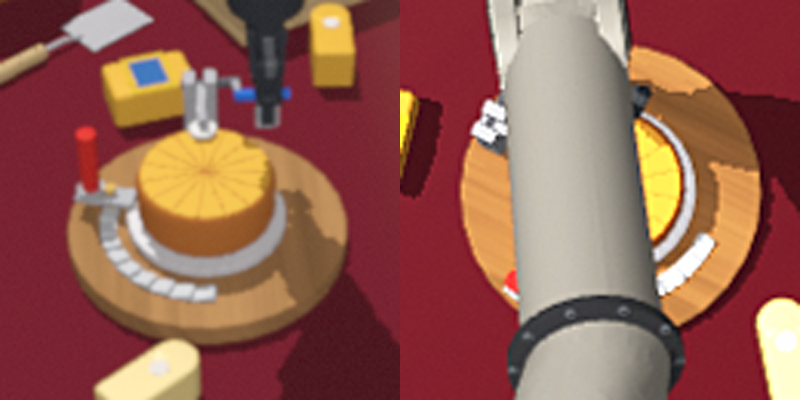

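The near finger (crop px 268,100) straddles the blue bar at mid-length; now I pinch it.

```bash
python3 -m jog '[{"gripper":1,"dx":0,"dy":0,"dz":0,"rx":0,"ry":0,"rz":0},{"gripper":1,"dx":0,"dy":0,"dz":0,"rx":0,"ry":0,"rz":0},{"gripper":1,"dx":0,"dy":0,"dz":0,"rx":0,"ry":0,"rz":0},{"gripper":1,"dx":0,"dy":0,"dz":0,"rx":0,"ry":0,"rz":0},{"gripper":1,"dx":0,"dy":0,"dz":0,"rx":0,"ry":0,"rz":0},{"gripper":1,"dx":0,"dy":0,"dz":0,"rx":0,"ry":0,"rz":0}]' 30
python3 -c "
import numpy as np
for i in range(0,61,10):
  a=np.radians(25+i);b=np.radians(25)
  s=65*(np.cos(b)-np.cos(a));print(i,(s*np.array([.474,.881])).round(1),(65*(np.sin(a)-np.sin(b))).round(1))"
```

```text
t: 4.1
eef_pos: [0.6297, 0.1129, 0.1426]
tool_rot: [0.686, 0.173, 0.685, -0.172]
contact_force: [3.5, 3.0, -1.1]
gripper_width: 0.127
0 [0. 0.] 0.0
10 [2.7 5. ] 9.8
20 [ 6.1 11.4] 18.5
30 [10.3 19.1] 25.8
40 [14.9 27.7] 31.4
50 [19.9 37.1] 35.3
60 [25.2 46.9] 37.3
```

```bash
python3 -m jog '[{"gripper":1,"dx":0.001,"dy":0.002,"dz":0.005,"rx":0,"ry":0,"rz":0},{"gripper":1,"dx":0.003,"dy":0.005,"dz":0.010,"rx":0,"ry":0,"rz":0},{"gripper":1,"dx":0.0045,"dy":0.008,"dz":0.0143,"rx":0,"ry":0,"rz":0},{"gripper":1,"dx":0.006,"dy":0.0115,"dz":0.0185,"rx":0,"ry":0,"rz":0},{"gripper":1,"dx":0.008,"dy":0.015,"dz":0.0223,"rx":0,"ry":0,"rz":0},{"gripper":1,"dx":0.010,"dy":0.019,"dz":0.0258,"rx":0,"ry":0,"rz":0},{"gripper":1,"dx":0.0125,"dy":0.0233,"dz":0.0288,"rx":0,"ry":0,"rz":0},{"gripper":1,"dx":0.015,"dy":0.0277,"dz":0.0314,"rx":0,"ry":0,"rz":0}]' 30
```

```text
t: 4.9
eef_pos: [0.6428, 0.1372, 0.1745]
tool_rot: [0.685, 0.172, 0.687, -0.175]
contact_force: [-4.8, -8.0, 5.2]
gripper_width: 0.125
```

```bash
python3 -m jog '[{"gripper":1,"dx":0.0025,"dy":0.0047,"dz":0.002,"rx":0,"ry":0,"rz":0},{"gripper":1,"dx":0.005,"dy":0.0094,"dz":0.0039,"rx":0,"ry":0,"rz":0},{"gripper":1,"dx":0.0077,"dy":0.0143,"dz":0.005,"rx":0,"ry":0,"rz":0},{"gripper":1,"dx":0.0103,"dy":0.0192,"dz":0.006,"rx":0,"ry":0,"rz":0},{"gripper":1,"dx":0.0115,"dy":0.0215,"dz":0.006,"rx":0,"ry":0,"rz":0},{"gripper":1,"dx":0.0115,"dy":0.0215,"dz":0.006,"rx":0,"ry":0,"rz":0}]' 30
python3 look.py a4 | grep side
```

```text
t: 5.5
eef_pos: [0.6552, 0.1597, 0.182]
tool_rot: [0.685, 0.172, 0.686, -0.174]
contact_force: [-5.9, -5.4, 9.2]
gripper_width: 0.123
side red 156 [0.456  0.1669 0.1015] [0.4554 0.1662 0.103 ] [0.448 0.159 0.062] [0.467 0.18  0.13 ]
side redtop 46 [0.4572 0.1688 0.1258] [0.4566 0.1682 0.1259] [0.449 0.159 0.118] [0.466 0.18  0.13 ]
side blue 49 [0.6497 0.1586 0.1815] [0.6414 0.1636 0.181 ] [0.627 0.122 0.172] [0.675 0.178 0.213]
side cheese 1416 0.5454 0.0859 0.0703
side board 3030 0.5444 0.0904 0.1449
```

View pics/a4.png

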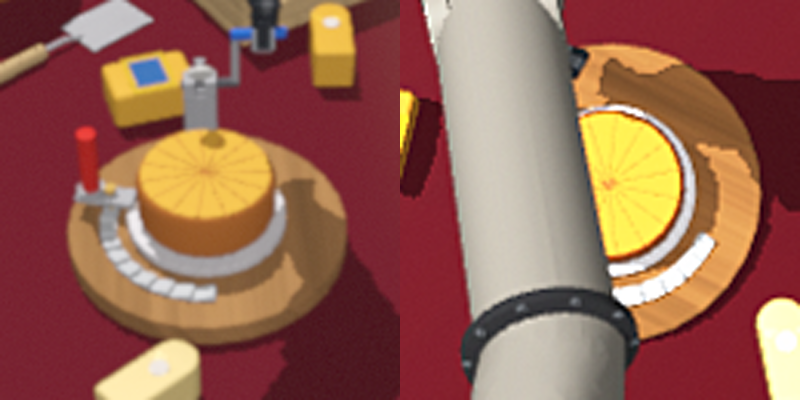

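```bash
python3 -m jog '[{"gripper":0.4,"dx":0,"dy":0,"dz":0,"rx":0,"ry":0,"rz":0},{"gripper":0.4,"dx":0,"dy":0,"dz":0,"rx":0,"ry":0,"rz":0},{"gripper":0.4,"dx":0,"dy":0,"dz":0,"rx":0,"ry":0,"rz":0},{"gripper":0.4,"dx":0,"dy":0,"dz":0.03,"rx":0,"ry":0,"rz":0},{"gripper":0.4,"dx":0,"dy":0,"dz":0.07,"rx":0,"ry":0,"rz":0},{"gripper":0.4,"dx":0,"dy":0,"dz":0.09,"rx":0,"ry":0,"rz":0},{"gripper":0.4,"dx":-0.05,"dy":0.002,"dz":0.09,"rx":0,"ry":0,"rz":5},{"gripper":0.4,"dx":-0.10,"dy":0.004,"dz":0.09,"rx":0,"ry":0,"rz":9},{"gripper":0.4,"dx":-0.15,"dy":0.006,"dz":0.09,"rx":0,"ry":0,"rz":9},{"gripper":0.4,"dx":-0.197,"dy":0.008,"dz":0.09,"rx":0,"ry":0,"rz":9}]' 30
python3 look.py a5; python3 -c "
from station import *;print(get_obs())"
```

```text
t: 6.6
eef_pos: [0.4563, 0.1696, 0.2697]
tool_rot: [0.697, 0.118, 0.697, -0.118]
contact_force: [-0.1, 1.2, 0.2]
gripper_width: 0.598
side red 159 [0.4561 0.1671 0.1003] [0.4556 0.1661 0.1011] [0.448 0.159 0.06 ] [0.468 0.182 0.13 ]
side redtop 45 [0.4571 0.1693 0.1255] [0.457  0.1688 0.1257] [0.449 0.161 0.119] [0.467 0.182 0.13 ]
side blue 89 [0.6524 0.1573 0.1812] [0.6533 0.1575 0.1819] [0.626 0.141 0.173] [0.674 0.175 0.186]
dir deg 151.694694434151
side cheese 1407 0.5428 0.0882 0.0705
side board 3019 0.5468 0.0882 0.1445
top blue 87 [0.642  0.1562 0.1968] [0.6533 0.1587 0.1809] [0.423 0.104 0.173] [0.677 0.176 0.612]
dir deg -170.06740959912815
top cheese 1548 0.5468 0.0875 0.0694
top board 2699 0.5477 0.0873 0.1418
{'t': 6.7, 'q': array([-0.7014701 ,  0.13755482,  0.23856154,  1.98930211, -0.0407911 ,
        1.02313076,  0.79498671]), 'joint_vel': array([ 0.02720449,  0.06743422,  0.03684816, -0.12587413, -0.00181731,
       -0.02783527,  0.05456148]), 'joint_torque': array([ -0.57323746, -37.33361721,   0.86175151, -25.25325716,
         0.0632692 ,   0.20406235,  -0.55016963]), 'eef_pos': array([0.45234695, 0.16961371, 0.26901751]), 'tool_rot': array([ 0.6956825 ,  0.11670131,  0.69907268, -0.11706429]), 'contact_force': array([ 0.80346568, -0.01126517, -0.24612898]), 'torque': array([-0.00824466, -0.06862091,  0.0123271 ]), 'gripper_width': 0.5954998527745071}
```

View pics/a5.png

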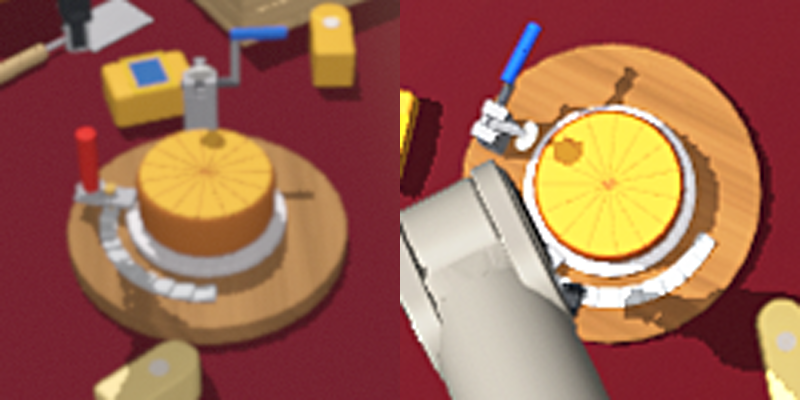

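```bash
python3 -m jog '[{"gripper":0.4,"dx":0,"dy":0,"dz":-0.03,"rx":0,"ry":0,"rz":0},{"gripper":0.4,"dx":0,"dy":0,"dz":-0.06,"rx":0,"ry":0,"rz":0},{"gripper":0.4,"dx":0,"dy":0,"dz":-0.09,"rx":0,"ry":0,"rz":0},{"gripper":0.4,"dx":0,"dy":0,"dz":-0.11,"rx":0,"ry":0,"rz":0},{"gripper":0.4,"dx":0,"dy":0,"dz":-0.11,"rx":0,"ry":0,"rz":0},{"gripper":0.4,"dx":0,"dy":0,"dz":-0.11,"rx":0,"ry":0,"rz":0}]' 30
python3 look.py a6|grep red; python3 -c "
from station import *;o=get_obs();print(o['q'],o['eef_pos'])"
```

```text
t: 7.3
eef_pos: [0.459, 0.1695, 0.1601]
tool_rot: [0.697, 0.118, 0.697, -0.118]
contact_force: [0.4, 0.3, 0.2]
gripper_width: 0.6
side red 118 [0.4554 0.166  0.0939] [0.4546 0.1652 0.0946] [0.447 0.159 0.063] [0.468 0.176 0.123]
side redtop 9 [0.4556 0.1646 0.1203] [0.4556 0.1638 0.1202] [0.449 0.161 0.119] [0.463 0.173 0.123]
[-0.67268251  0.29095434  0.22632799  2.08944086 -0.09306054  0.76795991
  0.8458337 ] [0.45960683 0.1697114  0.16099708]
```

View pics/a6.png

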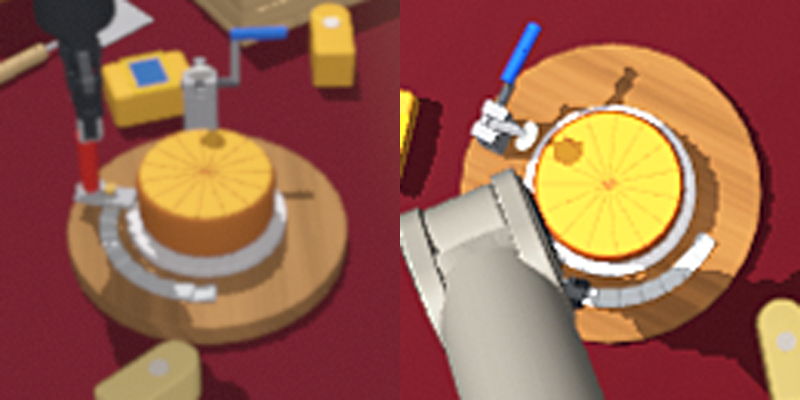

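The gripper sits directly over the red handle (crop px 88,135). Descending and pinching.

```bash
python3 -m jog '[{"gripper":0.4,"dx":0,"dy":0,"dz":-0.025,"rx":0,"ry":0,"rz":0},{"gripper":0.4,"dx":0,"dy":0,"dz":-0.046,"rx":0,"ry":0,"rz":0},{"gripper":0.4,"dx":0,"dy":0,"dz":-0.046,"rx":0,"ry":0,"rz":0},{"gripper":1,"dx":0,"dy":0,"dz":-0.046,"rx":0,"ry":0,"rz":0},{"gripper":1,"dx":0,"dy":0,"dz":-0.046,"rx":0,"ry":0,"rz":0},{"gripper":1,"dx":0,"dy":0,"dz":-0.046,"rx":0,"ry":0,"rz":0},{"gripper":1,"dx":0,"dy":0,"dz":-0.046,"rx":0,"ry":0,"rz":0},{"gripper":1,"dx":0,"dy":0,"dz":-0.046,"rx":0,"ry":0,"rz":0}]' 50
python3 -c "
from station import *;o=get_obs();print(o['q'],o['eef_pos'],o['contact_force'])
import numpy as np
p0=o['eef_pos'][:2];c=np.array([.5465,.088]);d=p0-c;print(np.hypot(*d),np.degrees(np.arctan2(d[1],d[0])))
d=d/np.hypot(*d)*.12
for i in range(0,55,3):
  a=np.radians(i);R=np.array([[np.cos(a),-np.sin(a)],[np.sin(a),np.cos(a)]]);print(i,((R@d-d)*1000).round(1))"
```

```text
t: 8.2
eef_pos: [0.4599, 0.1706, 0.1155]
tool_rot: [0.698, 0.119, 0.696, -0.117]
contact_force: [-1.3, 3.7, 8.3]
gripper_width: 0.216
[-0.65552241  0.36627049  0.20891276  2.12082439 -0.12272214  0.6614118
  0.87182877] [0.45989538 0.17064618 0.11551148] [-1.31493529  3.6625172   8.30366277]
0.11971111239301133 136.3397916527359
0 [0. 0.]
3 [-4.2 -4.7]
6 [-8.2 -9.5]
9 [-11.9 -14.6]
12 [-15.3 -19.9]
15 [-18.5 -25.3]
18 [-21.4 -30.9]
21 [-23.9 -36.6]
24 [-26.2 -42.5]
27 [-28.1 -48.4]
30 [-29.8 -54.5]
33 [-31.1 -60.6]
36 [-32.1 -66.8]
39 [-32.8 -73.1]
42 [-33.1 -79.4]
45 [-33.2 -85.7]
48 [-32.8 -91.9]
51 [-32.2 -98.2]
54 [ -31.2 -104.4]
```

```bash
python3 -m jog '[{"gripper":1,"dx":-0.0021,"dy":-0.0023,"dz":0,"rx":0,"ry":0,"rz":0},{"gripper":1,"dx":-0.0042,"dy":-0.0047,"dz":0,"rx":0,"ry":0,"rz":0},{"gripper":1,"dx":-0.0062,"dy":-0.0071,"dz":0,"rx":0,"ry":0,"rz":0},{"gripper":1,"dx":-0.0082,"dy":-0.0095,"dz":0,"rx":0,"ry":0,"rz":0},{"gripper":1,"dx":-0.010,"dy":-0.012,"dz":0,"rx":0,"ry":0,"rz":0},{"gripper":1,"dx":-0.0119,"dy":-0.0146,"dz":0,"rx":0,"ry":0,"rz":0}]' 50
python3 -m jog '[{"gripper":1,"dx":-0.0017,"dy":-0.0026,"dz":0,"rx":0,"ry":0,"rz":0},{"gripper":1,"dx":-0.0034,"dy":-0.0053,"dz":0,"rx":0,"ry":0,"rz":0},{"gripper":1,"dx":-0.005,"dy":-0.008,"dz":0,"rx":0,"ry":0,"rz":0},{"gripper":1,"dx":-0.005,"dy":-0.008,"dz":0,"rx":0,"ry":0,"rz":0}]' 50
```

```text
t: 8.8
eef_pos: [0.4509, 0.1597, 0.1157]
tool_rot: [0.7, 0.12, 0.694, -0.114]
contact_force: [7.8, 13.7, -6.8]
gripper_width: 0.215
t: 9.2
eef_pos: [0.445, 0.1506, 0.1156]
tool_rot: [0.7, 0.12, 0.695, -0.115]
contact_force: [4.8, 9.5, -1.5]
gripper_width: 0.218
```

```bash
python3 -m jog '[{"gripper":1,"dx":-0.0016,"dy":-0.0027,"dz":0,"rx":0,"ry":0,"rz":0},{"gripper":1,"dx":-0.0031,"dy":-0.0055,"dz":0,"rx":0,"ry":0,"rz":0},{"gripper":1,"dx":-0.0045,"dy":-0.0083,"dz":0,"rx":0,"ry":0,"rz":0},{"gripper":1,"dx":-0.0058,"dy":-0.0111,"dz":0,"rx":0,"ry":0,"rz":0},{"gripper":1,"dx":-0.007,"dy":-0.014,"dz":0,"rx":0,"ry":0,"rz":0},{"gripper":1,"dx":-0.0082,"dy":-0.017,"dz":0,"rx":0,"ry":0,"rz":0},{"gripper":1,"dx":-0.0093,"dy":-0.0199,"dz":0,"rx":0,"ry":0,"rz":0}]' 50
python3 -m jog '[{"gripper":1,"dx":-0.001,"dy":-0.003,"dz":0,"rx":0,"ry":0,"rz":0},{"gripper":1,"dx":-0.0019,"dy":-0.0059,"dz":0,"rx":0,"ry":0,"rz":0},{"gripper":1,"dx":-0.0028,"dy":-0.009,"dz":0,"rx":0,"ry":0,"rz":0},{"gripper":1,"dx":-0.0036,"dy":-0.012,"dz":0,"rx":0,"ry":0,"rz":0},{"gripper":1,"dx":-0.0043,"dy":-0.015,"dz":0,"rx":0,"ry":0,"rz":0},{"gripper":1,"dx":-0.0049,"dy":-0.0181,"dz":0,"rx":0,"ry":0,"rz":0}]' 50
python3 -c "
from station import *;import numpy as np
o=get_obs();p=o['eef_pos'];print(o['q'],p,np.hypot(p[0]-.4599,p[1]-.1706),np.hypot(p[0]-.5465,p[1]-.088))"
```

```text
t: 9.9
eef_pos: [0.4356, 0.1309, 0.1157]
tool_rot: [0.7, 0.12, 0.695, -0.115]
contact_force: [5.6, 14.9, -4.2]
gripper_width: 0.217
t: 10.5
eef_pos: [0.4306, 0.1134, 0.1156]
tool_rot: [0.7, 0.12, 0.695, -0.115]
contact_force: [3.5, 15.4, -0.7]
gripper_width: 0.22
[-0.5842984   0.30127178  0.21981531  2.22384414 -0.11775891  0.61731566
  0.95923654] [0.43056421 0.11341078 0.11563545] 0.06427437906355658 0.11868788616333156
```

```bash
python3 -m jog '[{"gripper":1,"dx":-0.0005,"dy":-0.0031,"dz":0,"rx":0,"ry":0,"rz":0},{"gripper":1,"dx":-0.001,"dy":-0.0062,"dz":0,"rx":0,"ry":0,"rz":0},{"gripper":1,"dx":-0.0014,"dy":-0.0093,"dz":0,"rx":0,"ry":0,"rz":0},{"gripper":1,"dx":-0.0017,"dy":-0.0125,"dz":0,"rx":0,"ry":0,"rz":0},{"gripper":1,"dx":-0.0019,"dy":-0.0156,"dz":0,"rx":0,"ry":0,"rz":0},{"gripper":1,"dx":-0.002,"dy":-0.0188,"dz":0,"rx":0,"ry":0,"rz":0},{"gripper":1,"dx":-0.0021,"dy":-0.0219,"dz":0,"rx":0,"ry":0,"rz":0},{"gripper":1,"dx":-0.0021,"dy":-0.0251,"dz":0,"rx":0,"ry":0,"rz":0},{"gripper":1,"dx":-0.0021,"dy":-0.0251,"dz":0,"rx":0,"ry":0,"rz":0}]' 50
cat > st.py <<'E'
from station import *;import numpy as np
o=get_obs();p=o['eef_pos'];d=np.hypot(p[0]-.4599,p[1]-.1706)
print(o['q'].round(3),p.round(4),"chord",d.round(4),"deg",np.degrees(2*np.arcsin(d/.24)).round(1),"r",np.hypot(p[0]-.5465,p[1]-.088).round(4),o['contact_force'].round(1),o['gripper_width'])
E
python3 st.py
```

```text
t: 11.4
eef_pos: [0.4281, 0.087, 0.1156]
tool_rot: [0.699, 0.119, 0.695, -0.115]
contact_force: [2.3, 9.1, 3.4]
gripper_width: 0.218
[-0.539  0.291  0.229  2.241 -0.118  0.613  1.014] [0.4281 0.087  0.1156] chord 0.0894 deg 43.8 r 0.1184 [2.3 9.1 3.4] 0.21811987254087048
```

```bash
for i in 1 2; do python3 -m jog '[{"gripper":1,"dx":0.0001,"dy":-0.001,"dz":0,"rx":0,"ry":0,"rz":0},{"gripper":1,"dx":0.0002,"dy":-0.0015,"dz":0,"rx":0,"ry":0,"rz":0}]' 50 >/dev/null; python3 st.py; done
```

```text
[-0.536  0.29   0.231  2.242 -0.116  0.613  1.017] [0.4281 0.0842 0.1155] chord 0.0921 deg 45.1 r 0.1184 [3.  4.1 4.3] 0.21679799345507947
[-0.533  0.29   0.232  2.242 -0.117  0.613  1.021] [0.4282 0.0823 0.1155] chord 0.0938 deg 46.0 r 0.1184 [2.2 2.3 7.9] 0.21269809519274396
```

```bash
python3 -m jog '[{"gripper":1,"dx":0.0001,"dy":-0.001,"dz":0,"rx":0,"ry":0,"rz":0},{"gripper":1,"dx":0.0002,"dy":-0.0015,"dz":0,"rx":0,"ry":0,"rz":0}]' 50 >/dev/null; python3 st.py;python3 -m jog '[{"gripper":1,"dx":0.0001,"dy":-0.001,"dz":0,"rx":0,"ry":0,"rz":0},{"gripper":1,"dx":0.0002,"dy":-0.0015,"dz":0,"rx":0,"ry":0,"rz":0}]' 50 >/dev/null; python3 st.py
```

```text
[-0.529  0.29   0.234  2.243 -0.116  0.614  1.025] [0.4284 0.0801 0.1155] chord 0.0958 deg 47.1 r 0.1184 [2.9 2.7 7.7] 0.21069424527992145
[-0.526  0.29   0.234  2.243 -0.117  0.614  1.028] [0.4285 0.0788 0.1155] chord 0.097 deg 47.7 r 0.1183 [2.2 5.3 7. ] 0.2126412682399475
```

```bash
python3 -m jog '[{"gripper":1,"dx":0.0002,"dy":-0.001,"dz":0,"rx":0,"ry":0,"rz":0},{"gripper":1,"dx":0.0003,"dy":-0.002,"dz":0,"rx":0,"ry":0,"rz":0},{"gripper":1,"dx":0.0003,"dy":-0.002,"dz":0,"rx":0,"ry":0,"rz":0},{"gripper":1,"dx":0.0003,"dy":-0.002,"dz":0,"rx":0,"ry":0,"rz":0},{"gripper":1,"dx":0.0003,"dy":-0.002,"dz":0,"rx":0,"ry":0,"rz":0},{"gripper":1,"dx":0.0003,"dy":-0.002,"dz":0,"rx":0,"ry":0,"rz":0}]' 50 >/dev/null; python3 st.py; python3 look.py a7; python3 st.py
```

```text
[-0.523  0.29   0.233  2.243 -0.119  0.614  1.033] [0.4286 0.0783 0.1155] chord 0.0974 deg 47.9 r 0.1183 [0.2 9.3 7.1] 0.2181260465579316
side red 45 [0.4229 0.0725 0.0781] [0.4222 0.0725 0.0773] [0.417 0.059 0.06 ] [0.442 0.079 0.207]
side blue 97 [0.6365 0.1491 0.1892] [0.6517 0.157  0.1818] [0.45  0.044 0.169] [0.677 0.173 0.295]
dir deg -153.89432235527883
side cheese 1396 0.5442 0.0893 0.07
side board 2776 0.5465 0.088 0.1441
top blue 83 [0.6509 0.1571 0.1853] [0.6533 0.1586 0.1831] [0.413 0.022 0.172] [0.678 0.176 0.426]
dir deg -157.8185431935755
top cheese 1389 0.5469 0.0872 0.0692
top board 2781 0.5477 0.0874 0.1417
[-0.523  0.29   0.233  2.243 -0.119  0.614  1.033] [0.4286 0.0783 0.1155] chord 0.0974 deg 47.9 r 0.1183 [0.4 8.7 7. ] 0.2172140563212392
```

View pics/a7.png

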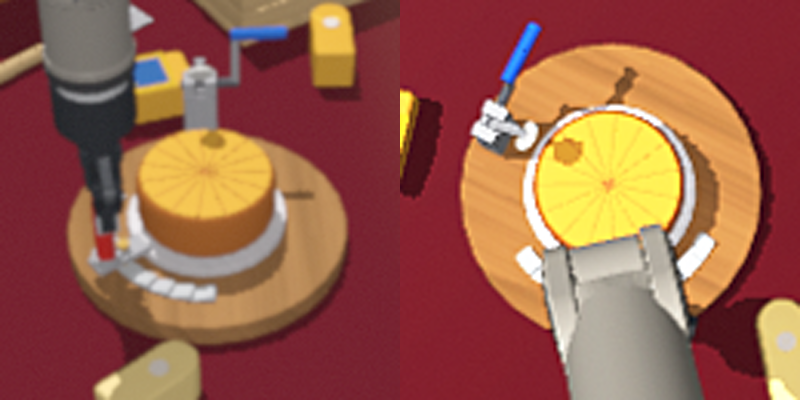

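```bash
python3 -c "from station import *;print(hand_in())"; python3 st.py
```

```text
the job is handed in; nothing more can be done
None
the job is handed in; nothing more can be done
```

I raised the hold-down to its stop by the blue bar, then pinched the red handle and turned the wheel four clicks anticlockwise. I handed the job in at about 13 s of the 62 s limit, with the handle still gripped; no verdict is reported.

Last checks before handing in:
- **Hold-down:** the blue bar read about 0.18 m high, which matches the fully raised position, and the last picture shows it up.
- **Wheel:** the tool had moved 97.4 mm in a straight line, or 47.9° against a nominal 48°. The camera put the handle about 99 mm from its start. Both lie inside the 93 to 113 mm window.
- **Clicks:** the push dropped from about 9 N to 2–3 N near 45–46°, then rose again to about 9 N, which fits the fourth click and then the next tooth. I watched only this last click. The first three follow from the angle turned.
- **Grip:** the fingers stopped on the handle with the grip set to 50 N, and the position did not change over the last two readings.
- **Surroundings:** I saw no sign of fingers on the cheese, and the things visible in the close-up crops had not moved. I did not take a last full view of the table.

No check failed.

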